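# Cover the pot and hold its sprung keeper arm at the stop

### The job

Close the pot on the bench fixture with the cover that fits it, the larger of the two, seated level on the rim, and let go of it. Then take the fixture's spring-loaded keeper arm, wind it round over the cover as far as its stop, and finish still holding it there against the spring with the gripper's fingers, so that a colleague can put in the lock pin. Leave the smaller cover, the tape roll, the printed gear, the glue bottle and the mug where they are.

Things in the scene. Friction and masses are not known exactly. Their poses are not given: they have to be found in the camera images.
- fixture: Fixed bench fixture: plate 100 (x) x 190 (y) x 8 mm; origin at the centre of its underside on the desk, z up; place varies, turned up to 0.35 rad. A grey round pot stands on it at (0, -25) mm, a dark steel pivot body (radius 16 mm, coil spring; a thin stop pin 96 mm high close beside it) at (0, +60) mm. Highest parts above the desk: keeper arm's hub 105 mm, post on the arm 142 mm.
- pot_rim (a point): Centre of the pot's open mouth, at rim height, 58 mm above the desk; axes as the fixture's. The pot is open upward: outer radius 35 mm, inner radius 31 mm, inside 45 mm deep.
- cover: Larger loose cover, grey plastic, about 90 g: disc 74 mm diameter, 6 mm thick; below it a spigot 58 mm diameter, 8 mm high (enters the pot, about 2 mm play all round); on top a round knob 24 mm diameter, 20 mm high. Origin: centre of the spigot's underside, z up; knob 14 to 34 mm above it. Starts on the desk on its spigot, in either of two places. Seated: origin 8 mm below pot_rim.
- small_cover: The smaller loose cover, same make, 60 g, too small for the pot: disc 54 mm diameter, spigot 40 mm, same heights and same knob; origin at the centre of its underside. To be left alone.
- keeper (a joint): Angle of the keeper arm, rad. 0 = rest, where the spring brings it back when let go; 1.30 = against its stop, lying straight over the pot. Grows counter-clockwise seen from above. Spring moment about 0.28 N m at rest to 0.74 N m at the stop (about 5 N at the post).
- keeper_pivot (a point): Point on the keeper arm's vertical turning axis, 100 mm above the desk; fixed at (0, +60) mm in the fixture's frame. From it to the post the arm points at the angle -2.871 rad + joint value from the fixture's +x axis: roughly to the robot (-x) at rest, along -y over the pot at the stop.
- keeper_post (a point): Mid-height of the upright round black post on the keeper arm's free end, 140 mm from the turning axis, 121 mm above the desk. Post: 16 mm diameter, 100 to 142 mm above the desk. The arm under it is a level steel bar 16 mm wide, 92 to 100 mm above the desk; a pad 85 mm from the axis reaches down to 90 mm, 6 mm above a seated cover's knob.
- tape: Bystander: black tape roll, 66 mm across, 19 mm high, lying flat; origin at the centre of its underside.
- gear: Bystander: orange printed gear, 49 mm across, 16 mm high, lying flat; origin at the centre of its underside.
- glue: Bystander: glue bottle, 37 mm across, 112 mm high, standing; origin at the centre of its underside.
- coffee_mug: Bystander: blue mug, 69 mm across, 92 mm high, standing; origin near the centre of its underside.
Not all that is in view belongs to the job. What is shaped like the cover but purple is not meant.

How it is judged:
On the way, in this order (a step that is already met when the one before it is completed fails the run):
1. the larger cover sits level on the pot and is let go, the keeper arm still at rest (horizontal distance between cover and pot_rim below 0.005 m and z of cover in the frame of pot_rim between -0.0105 and -0.0055 m and angle between cover's own z axis and vertical below 0.06 rad and contact force between the fingers and cover below 0.3 N and value of joint keeper below 0.3 rad), for 0.3 s.
2. the fingers hold the keeper arm at its stop over the cover (value of joint keeper above 1.24 rad and contact force between the fingers and keeper above 1 N), for 0.3 s.
At the end, for the whole second after the job is handed in: The larger cover is seated on the pot (centre within 5 mm, spigot in the mouth and disc on the rim within about 2.5 mm, tilt under 0.06 rad), not touched by the fingers and at rest; the keeper arm is within 0.06 rad of its stop at 1.30 and still, held there by the fingers (over 1 N) (all of step 2 and horizontal distance between cover and pot_rim below 0.005 m and z of cover in the frame of pot_rim between -0.0105 and -0.0055 m and angle between cover's own z axis and vertical below 0.06 rad and contact force between the fingers and cover below 0.3 N and velocity of joint keeper between -0.1 and 0.1 rad/s and linear speed of cover below 0.02 m/s); the arm keeps its last pose, push and grip.
It fails at once if the smaller cover is moved by more than 30 mm (distance of small_cover from where it was at the start of the episode above 0.03 m).
It fails at once if the tape roll is moved by more than 30 mm (distance of tape from where it was at the start of the episode above 0.03 m).
It fails at once if the printed gear is moved by more than 30 mm (distance of gear from where it was at the start of the episode above 0.03 m).
It fails at once if the glue bottle is moved by more than 30 mm (distance of glue from where it was at the start of the episode above 0.03 m).
It fails at once if the mug is moved by more than 30 mm (distance of coffee_mug from where it was at the start of the episode above 0.03 m).
It also fails if it takes over 54 s, if anything falls off the work surface, if the arm or the gripper's body presses on something with over 40 N, if the wrist force passes 120 N, or if a joint passes its speed limit or range.

### The arm

A 6-joint arm with a two-finger parallel gripper is mounted at the origin on a cart in front of the work surface, level with it; the furniture and walls round the work are solid. World frame = base frame: x ahead of the robot, y to its left, z up, the work surface at z = 0. Lengths are in m, angles in rad, forces in N, time in s.
With the tool pointing down it reaches from about 0.3 to 0.875 m from the base axis. Payload 6.4 kg.
Tool frame: the origin (TCP) lies at the very end of the fingers, on their centre line; the grasp point (between the pads) lies 19 mm behind it; z points along the fingers, y is the line along which they close (so a half turn about z gives the same grasp; the last joint's range is limited). The gripper opens to 85 mm and grips with 20 to 120 N. Pads are 22 mm wide; open, the fingers measure 114 mm over their backs; the gripper's body (76 mm by 85 mm) begins 54 mm behind the grasp point. The pads swing forward as they close: fully open they stand 13 mm farther back than shut.
Start: joints at [1.072, 0.181, 1.607, -0, 1.354, -0.206], TCP at [0.166, 0.551, 0.231] pointing down, gripper open.
Joint ranges: [-2.99, 2.99], [-0.89, 2.07], [0.3, 2.58], [-1.14, 4.28], [0, 2.63], [-3.12, 3.12]. Speed limits (rad/s): [2.57, 2.57, 3.01, 3.14, 3.14, 3.14].

### API

Orientations are given as a unit quaternion [w, x, y, z].
In Python, from bench import ctrl gives the robot as it stands.
- The arm moves only by the tool jog_arm, never from a script. Its argument "series" is a list that holds one entry, the list of rows, each a list of 7 numbers: the shift along the tool's x, y, z in mm, then the turn, a rotation vector about the tool's x, y, z in rad, then the finger opening in mm, from 0 to 85.4. In form: [[[tx, ty, tz, rx, ry, rz, gripper], ...]]. A call has exactly 10 rows; each row shifts and turns the commanded pose from where the row before left it, along the tool's axes as they then stand; what a row does not reach is not made up. A row lasts 1/10 s, in which the tool goes at most 50 mm and 8.59 degrees, less where a joint would pass 70% of its speed; a pose out of reach is approached as far as the arm can. A call with a gripper value outside its range is refused whole. The fingers move at their own pace and stop on an object; the grip force is fixed at half the most. Time passes only in rows, so rows that do not move let the fingers close, or fill a call up. It gives the time, the measured TCP pose, the force, the opening and the grip force at its end, in the units of the state.
- ctrl.get_obs(): the state, without advancing time (a new reading comes with each control period).
- ctrl.camera(name): name is "side" or "top" or "wrist"; returns a dict with "frame" (384x512x3 uint8, blue, green, red), "z_map" (384x512 float32, m along the optical axis (not along the pixel's ray), 0 where there is no reading), "fx", "fy", "cx", "cy" (pixels), "k1" (the pictures are not rectified: a ray, as slopes to the right and down, at radius r is drawn at 1 + k1 r^2 times it, then the intrinsics apply), "xyz" and "rotation" of the camera in the world. Camera axes: x right, y down, z forward; pixel columns grow to the right and rows downward; lengths in m; the calibration is good to about 2 mm. A picture is of the moment at which its call begins.
- ctrl.hand_in(): hands the job in; it is judged then, once.
The state is a dict: "time_s": time; "q": joint angles; "dq": joint speeds; "joint_efforts": joint torques, N m; "eef_pos": TCP position; "eef_rot": TCP orientation; "wrist_force": force on the tool from outside, world axes, zero at the start; "torque": the same for the moment, N m; "opening": opening from 0.0 (shut) to 1.0 (fully open); "grasp_force": force on a finger pad.
Only numpy, scipy, OpenCV 4.12 (cv2) and the standard library are available. Lean on these libraries where they do the work, as an engineer would, in place of code of your own. Each camera call takes 0.05 s, during which the arm holds its last target. There are 200 camera calls.

## Working session

There is one attempt and no reset: what is moved stays moved. The work goes in short steps, Python scripts to look and compute and a tool call to move; the robot and the scene stay as the last step left them, time stands still between calls to the robot, and variables do not carry over. Pictures are saved under pics/ and viewed, at most 10 in all, crops included, and the job is handed in when it is done.

Besides the shell and the picture viewer there is one more tool, called by a JSON object that holds its "method" and its "body", one argument or row to a line. jog_arm: Moves the arm, as the interface text tells. Its arguments: {"type":"object","properties":{"series":{"type":"array"}},"required":["series"]}

```bash
mkdir -p pics; ls; cat > h.py <<'E'
import numpy as np, cv2
from bench import ctrl
def world(c):
    h,w=c["z_map"].shape
    u,v=np.meshgrid(np.arange(w),np.arange(h))
    K=np.array([[c["fx"],0,c["cx"]],[0,c["fy"],c["cy"]],[0,0,1]])
    xd=(u-c["cx"])/c["fx"]; yd=(v-c["cy"])/c["fy"]
    x,y=xd.copy(),yd.copy()
    for _ in range(15):
        s=1+c["k1"]*(x*x+y*y); x=xd/s; y=yd/s
    z=c["z_map"]; P=np.stack([x*z,y*z,z],-1)
    R=np.array(c["rotation"])
    if R.shape==(4,):
        from scipy.spatial.transform import Rotation as Ro
        R=Ro.from_quat(np.r_[R[1:],R[0]]).as_matrix()
    W=P@R.T+np.array(c["xyz"]); W[z==0]=np.nan
    return W
E
python3 - <<'E'
from h import *
for n in("top","side"):
    c=ctrl.camera(n); cv2.imwrite(f"pics/{n}.png",c["frame"]); np.save(n+"_w.npy",world(c)); np.save(n+"_f.npy",c["frame"])
    print(n,c["xyz"],np.shape(c["rotation"]),c["fx"],c["k1"])
print(ctrl.get_obs())
E
```

```text
pics
top [ 0.21027766 -0.08056674  1.85506823] (4,) 487.06858536378365 -0.01852539711261325
side [ 0.34413555 -1.60339281  1.02575314] (4,) 482.8320082715063 -0.005103320213954756
{'time_s': 0.1, 'q': array([ 1.07170008e+00,  1.81460064e-01,  1.60792931e+00, -5.12104362e-06,
        1.35382060e+00, -2.06293767e-01]), 'dq': array([ 0.00092908, -0.00181992, -0.00108367, -0.00063099,  0.00042187,
       -0.00200181]), 'joint_efforts': array([ 4.17589090e-04, -4.45878339e+01, -3.52234519e+01, -3.69195168e-04,
        4.21803561e-03,  1.20318944e-05]), 'eef_pos': array([0.16569644, 0.55007254, 0.23046772]), 'eef_rot': array([-2.76987851e-04,  1.45878230e-01,  9.89302223e-01, -7.59746808e-04]), 'wrist_force': array([-0.03981986, -0.51933499,  1.1578197 ]), 'torque': array([-0.03235415, -0.01314464, -0.01668666]), 'grasp_force': 0.0, 'opening': 0.9967272240992767}
```

View pics/top.png

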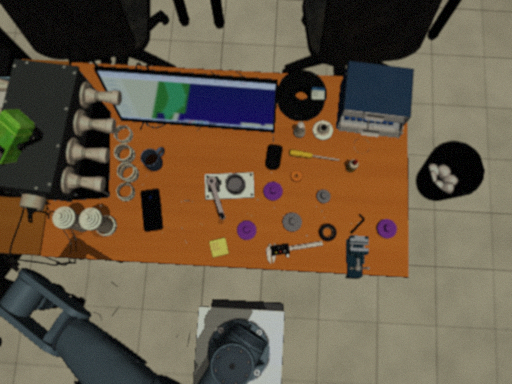

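View pics/side.png

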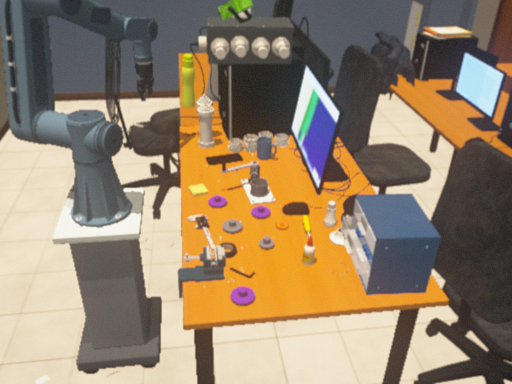

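The top view shows the fixture at about (230,185), with the pot at (235,183), the pivot at (213,183) and the post at (221,215). The grey covers are at (291,221), the larger, and (322,196), the smaller. Purple decoys are at (272,190), (247,230) and (386,228).

```bash
python3 - <<'E'
from h import *
W=np.load("top_w.npy"); f=np.load("top_f.npy")
for n,(u,v),r,lo,hi in [("desk",(300,245),8,-.02,.3),("coverL",(291,221),14,.009,.06),("knobL",(291,221),14,.024,.06),("coverS",(322,196),12,.009,.06),("knobS",(322,196),12,.024,.06),("pot rim",(235,183),14,.045,.07),("post",(220,214),12,.105,.16),("hub",(213,183),12,.095,.115),("keeper",(216,198),24,.085,.16),("plate",(230,185),32,.004,.014),
 ("purpA",(272,190),13,.009,.06),("purpB",(247,230),13,.009,.06),("mug",(152,158),16,.03,.12),("glue?",(352,165),12,.03,.2),("tape",(327,231),14,.01,.03),("caliper",(292,250),26,.006,.1)]:
    S=W[v-r:v+r+1,u-r:u+r+1].reshape(-1,3); m=(S[:,2]>lo)&(S[:,2]<hi); S=S[m]
    if len(S): print(n,len(S),"mean",S.mean(0).round(4),"mid",((S.min(0)+S.max(0))/2).round(4),"ext",np.ptp(S,0).round(4),"zmax",S[:,2].max().round(4))
    if n in("pot rim",) and len(S):
        c,r2=cv2.minEnclosingCircle(S[:,:2].astype(np.float32)); print(c,r2)
    if n=="plate": print(cv2.minAreaRect(S[:,:2].astype(np.float32)*1000))
c=f.copy()[120:290,130:420]
cv2.imwrite("pics/top_crop.png",cv2.resize(c,None,fx=2.75,fy=2.75,interpolation=cv2.INTER_CUBIC))
E
```

```text
desk 286 mean [ 0.3993 -0.2057  0.0019] mid [ 0.3996 -0.2061  0.0034] ext [0.0641 0.0635 0.032 ] zmax 0.0194
coverL 271 mean [ 0.4864 -0.1704  0.0171] mid [ 0.4877 -0.1635  0.0263] ext [0.1076 0.1051 0.0345] zmax 0.0436
knobL 36 mean [ 0.4848 -0.1705  0.032 ] mid [ 0.4797 -0.1719  0.0339] ext [0.0497 0.0425 0.0194] zmax 0.0436
coverS 142 mean [ 0.5919 -0.2852  0.0195] mid [ 0.5863 -0.281   0.0257] ext [0.082  0.0895 0.0334] zmax 0.0424
knobS 32 mean [ 0.5924 -0.287   0.0342] mid [ 0.5885 -0.2923  0.0336] ext [0.0312 0.0377 0.0175] zmax 0.0424
pot rim 82 mean [0.6157 0.0543 0.0571] mid [0.6164 0.0539 0.057 ] ext [0.0708 0.0689 0.024 ] zmax 0.069
(0.6166102290153503, 0.05333548039197922) 0.03585727885365486
post 29 mean [0.4848 0.0894 0.1278] mid [0.4992 0.0937 0.1271] ext [0.0576 0.032  0.0441] zmax 0.1491
hub 112 mean [0.5952 0.1324 0.1018] mid [0.5903 0.1325 0.1043] ext [0.0738 0.0451 0.0185] zmax 0.1136
keeper 238 mean [0.5536 0.1163 0.1037] mid [0.5474 0.1163 0.1181] ext [0.1597 0.0776 0.0621] zmax 0.1491
plate 1182 mean [0.6205 0.0705 0.008 ] mid [0.6168 0.0779 0.009 ] ext [0.2677 0.2669 0.01  ] zmax 0.014
((617.877685546875, 77.91960144042969), (256.3717956542969, 252.4844512939453), 3.347913980484009)
purpA 252 mean [ 0.6024 -0.0911  0.0174] mid [ 0.6056 -0.0877  0.0257] ext [0.0998 0.0967 0.0334] zmax 0.0424
purpB 267 mean [0.4436 0.0005 0.0176] mid [0.4419 0.0007 0.0284] ext [0.0808 0.097  0.0386] zmax 0.0477
mug 338 mean [0.6926 0.3789 0.0609] mid [0.6847 0.3896 0.0668] ext [0.1112 0.1043 0.0732] zmax 0.1034
glue? 100 mean [ 0.7103 -0.3892  0.0673] mid [ 0.7146 -0.391   0.074 ] ext [0.0393 0.0367 0.0849] zmax 0.1164
tape 189 mean [ 0.4517 -0.3049  0.0191] mid [ 0.4553 -0.3017  0.02  ] ext [0.1095 0.1011 0.0198] zmax 0.0298
caliper 612 mean [ 0.3965 -0.164   0.0111] mid [ 0.3923 -0.1739  0.0163] ext [0.1788 0.203  0.0207] zmax 0.0267
```

View pics/top_crop.png

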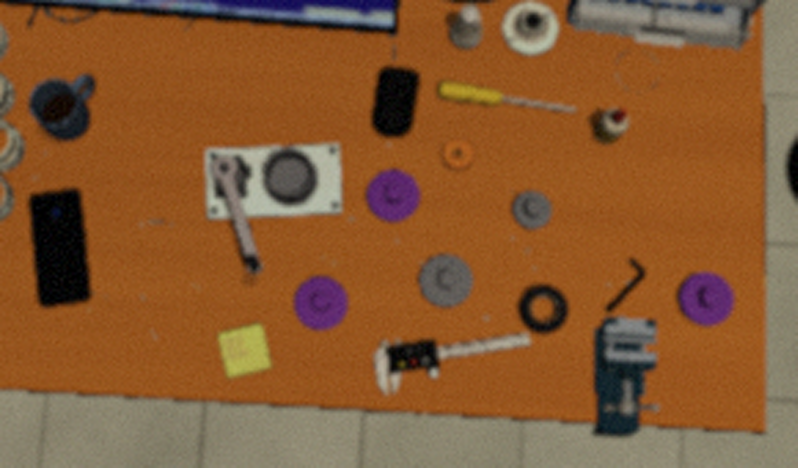

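The crop confirms the grey larger cover at crop (445,280), well clear of its neighbours. The glue is at (610,122), the tape at (543,308) and the gear at (458,153). Next I check the wrist camera's mounting.

```bash
cat >> h.py <<'E'
from scipy.spatial.transform import Rotation as Ro
def tool():
    o=ctrl.get_obs(); q=o["eef_rot"]; return o,Ro.from_quat(np.r_[q[1:],q[0]]).as_matrix(),o["eef_pos"]
def goto(p,ydir=None):
    """shift in tool mm to world p, and rz to get tool y along ydir; tilt fix rotvec"""
    o,R,t=tool(); d=R.T@(np.array(p)-t)*1000
    print("shift",d.round(1),"yaw of tool y",np.degrees(np.arctan2(R[1,1],R[0,1])).round(2),"z",R[:,2].round(4),"t",o["time_s"])
    if ydir is not None:
        y=np.r_[ydir,0]/np.linalg.norm(ydir); z=np.array([0,0,-1.]); D=np.stack([np.cross(y,z),y,z],1)
        print("rotvec",Ro.from_matrix(R.T@D).as_rotvec().round(4),"shift after rot",(D.T@(np.array(p)-t)*1000).round(1))
E
python3 - <<'E'
from h import *
c=ctrl.camera("wrist"); o,R,t=tool(); q=c["rotation"]; C=Ro.from_quat(np.r_[q[1:],q[0]]).as_matrix()
print("cam in tool",R.T@(c["xyz"]-t),(R.T@C).round(3),c["fx"])
goto((.56,.06,.32),(0,1))
E
```

```text
cam in tool [ 0.08071353  0.00024663 -0.14390737] [[ 0.001 -0.949 -0.315]
 [ 1.     0.001 -0.   ]
 [ 0.001 -0.315  0.949]] 337.9914482835921
shift [-518.9 -355.6  -89.1] yaw of tool y 73.22 z [-6.0e-04 -1.2e-03 -1.0e+00] t 0.15
rotvec [-0.0013 -0.0005 -0.2928] shift after rot [-394.3 -490.1  -89.4]
```

{"method": "jog_arm", "body": {
  "series": [
    [[-37,-25,-9,0,0,0,85],[-37,-25,-9,0,0,0,85],[-37,-25,-9,0,0,0,85],[-37,-25,-9,0,0,0,85],[-37,-25,-9,0,0,0,85],[-37,-25,-9,0,0,0,85],[-37,-25,-9,0,0,0,85],[-37,-25,-9,0,0,0,85],[-37,-25,-9,0,0,0,85],[-37,-25,-9,0,0,0,85]]
  ]
}}

```text
time_s: 1.15
eef_pos: [0.4487, 0.2027, 0.3216]
eef_rot: [-0.0, 0.146, 0.989, 0.0]
wrist_force: [1.0, 0.2, -0.5]
opening: 0.993
grasp_force: 0.0
```

{"method": "jog_arm", "body": {
  "series": [
    [[-37,-26,0,0,0,0,85],[-37,-26,0,0,0,0,85],[-37,-26,0,0,0,0,85],[-37,-26,0,0,0,0,85],[0,0,0,0,0,-0.146,85],[0,0,0,0,0,-0.146,85],[0,0,0,0,0,0,85],[0,0,0,0,0,0,85],[0,0,0,0,0,0,85],[0,0,0,0,0,0,85]]
  ]
}}

```text
time_s: 2.15
eef_pos: [0.5596, 0.0625, 0.3214]
eef_rot: [0.0, 0.001, 1.0, -0.0]
wrist_force: [-1.0, -0.4, -0.2]
opening: 1.002
grasp_force: 0.0
```

```bash
python3 - <<'E'
from h import *
goto((.56,.06,.32),(0,1))
c=ctrl.camera("wrist"); cv2.imwrite("pics/w1.png",c["frame"]); np.save("w1.npy",world(c)); np.save("w1f.npy",c["frame"])
E
```

```text
shift [-0.4 -2.5  1.4] yaw of tool y 89.89 z [ 1.e-04 -0.e+00 -1.e+00] t 2.15
rotvec [-0.      0.0001 -0.0019] shift after rot [-0.4 -2.5  1.4]
```

View pics/w1.png

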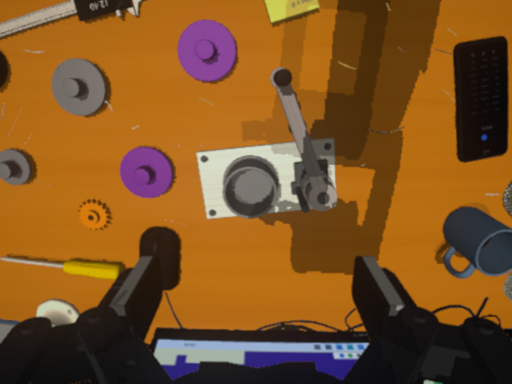

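The wrist view shows the larger cover at (80,87), the smaller one at (15,167), the pot at (250,186), the post at (281,76) and the hub at (318,192). Everything the job needs is in sight, so I fit each part.

```bash
cat >> h.py <<'E'
from scipy.optimize import least_squares
def circ(S,r=None):
    """robust circle fit on xy"""
    c0=S.mean(0)[:2]
    f=lambda p: np.hypot(*(S[:,:2]-p[:2]).T)-(p[2] if r is None else r)
    s=least_squares(f,np.r_[c0,.03],loss="soft_l1",f_scale=.001); return s.x.round(4),np.sqrt(np.mean(f(s.x)**2)).round(4)
def edge(W,u,v,r,lo,hi,ax):
    """outline points of blob in height band, nearest component to the window centre"""
    Z=W[v-r:v+r+1,max(u-r,0):u+r+1]; m=((Z[...,2]>lo)&(Z[...,2]<hi)).astype(np.uint8)
    k=cv2.findContours(m,cv2.RETR_EXTERNAL,cv2.CHAIN_APPROX_NONE)[0]; k=max(k,key=cv2.contourArea)[:,0]
    return Z[k[:,1],k[:,0]],Z[m>0]
E
python3 - <<'E'
from h import *
W=np.load("w1.npy"); f=np.load("w1f.npy")
print("desk",np.nanmedian(W[120:130,150:190],(0,1)))
for n,(u,v),r,lo,hi in [("cover",(80,87),40,.009,.05),("knob",(76,88),20,.026,.05),("small",(15,167),30,.009,.05),("rim",(250,180),42,.05,.066),("post",(281,76),16,.125,.155),("hub",(318,192),22,.101,.115)]:
    E,S=edge(W,u,v,r,lo,hi,None); print(n,len(S),"mean",S.mean(0).round(4),"medz",np.median(S[:,2]).round(4),"circ",circ(E),"minenc",[np.round(a,4) for a in cv2.minEnclosingCircle(E[:,:2].astype(np.float32))])
# plate
m=(f.min(2)>130)&(abs(W[...,2]-.008)<.006); m[:,:190]=0;m[:,345:]=0;m[:130]=0;m[225:]=0
P=W[m]; print(len(P)); b=cv2.minAreaRect(P[:,:2].astype(np.float32)*1000); print(b)
# circle on depth-reading noise: also keeper bar direction
S=W[60:215,265:340].reshape(-1,3); S=S[(S[:,2]>.088)&(S[:,2]<.104)]
x,y,x0,y0=cv2.fitLine(S[:,:2].astype(np.float32),cv2.DIST_HUBER,0,.01,.01).ravel(); print("bar ang",np.arctan2(y,x),x0,y0)
E
```

```text
desk [ 0.53464574 -0.0568143   0.00135002]
cover 2475 mean [ 0.4822 -0.1692  0.018 ] medz 0.0156 circ (array([ 0.4827, -0.1715,  0.0362]), np.float64(0.0005)) minenc [array([ 0.4827, -0.1718]), np.float64(0.0373)]
knob 324 mean [ 0.4828 -0.1697  0.0343] medz 0.035 circ (array([ 0.4828, -0.1711,  0.0112]), np.float64(0.0005)) minenc [array([ 0.4828, -0.1715]), np.float64(0.0121)]
small 943 mean [ 0.5881 -0.2807  0.0201] medz 0.0159 circ (array([ 0.59  , -0.286 ,  0.0247]), np.float64(0.0066)) minenc [array([ 0.59  , -0.2877]), np.float64(0.0272)]
rim 679 mean [0.6144 0.0525 0.0577] medz 0.0587 circ (array([0.6138, 0.0527, 0.0342]), np.float64(0.0004)) minenc [array([0.6141, 0.0525]), np.float64(0.035)]
post 260 mean [0.4752 0.0863 0.1426] medz 0.1432 circ (array([0.4752, 0.0865, 0.0077]), np.float64(0.0002)) minenc [array([0.4752, 0.0866]), np.float64(0.0081)]
hub 613 mean [0.5993 0.1345 0.1026] medz 0.1018 circ (array([0.6024, 0.1341, 0.0178]), np.float64(0.0061)) minenc [array([0.5972, 0.1305]), np.float64(0.0274)]
3351
((611.1854248046875, 77.51492309570312), (99.3274154663086, 189.02378845214844), 6.151937961578369)
bar ang 0.35617614 0.55194 0.11525982
```

{"method": "jog_arm", "body": {
  "series": [
    [[9.6,-29.2,31.4,0,0,0,50],[9.6,-29.2,31.4,0,0,0,50],[9.6,-29.2,31.4,0,0,0,50],[9.6,-29.2,31.4,0,0,0,50],[9.6,-29.2,31.4,0,0,0,50],[9.6,-29.2,31.4,0,0,0,50],[9.6,-29.2,31.4,0,0,0,50],[9.6,-29.2,31.4,0,0,0,50],[0,0,0,0,0,0,50],[0,0,0,0,0,0,50]]
  ]
}}

```text
time_s: 3.2
eef_pos: [0.4823, -0.1715, 0.0697]
eef_rot: [-0.001, 0.002, 1.0, 0.001]
wrist_force: [1.0, 1.1, -0.1]
opening: 0.586
grasp_force: 0.0
```

```bash
python3 - <<'E'
from h import *
goto((.4827,-.1713,.017),(0,1))
c=ctrl.camera("wrist"); cv2.imwrite("pics/w2.png",c["frame"]); W=world(c)
m=(W[...,2]>.027)&(W[...,2]<.05)&(np.hypot(W[...,0]-.4827,W[...,1]+.1713)<.022); v,u=np.nonzero(m); print(len(v),u.mean(),v.mean(),W[m].mean(0))
E
```

```text
shift [-0.5  0.1 52.7] yaw of tool y 89.83 z [-0.0012  0.0011 -1.    ] t 3.2
rotvec [ 0.0011 -0.0012 -0.003 ] shift after rot [-0.4  0.2 52.7]
1322 255.11724659606656 225.06580937972768 [ 0.48087943 -0.17218633  0.03473631]
```

View pics/w2.png

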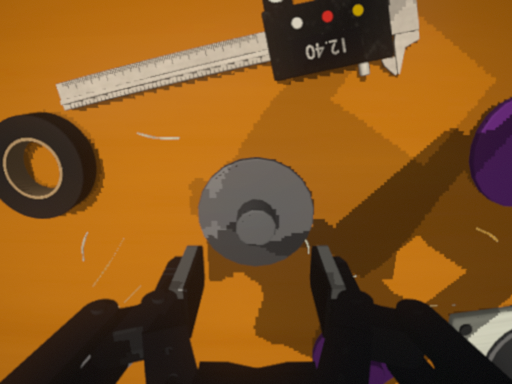

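The knob at (256,226) lies midway between the fingertips at (195,250) and (320,250). I'll descend and grip.

{"method": "jog_arm", "body": {
  "series": [
    [[-0.1,0.1,15,0,0,0,50],[-0.1,0,15,0,0,0,50],[0,0,12,0,0,0,50],[0,0,7,0,0,0,50],[0,0,3.5,0,0,0,50],[0,0,0,0,0,0,10],[0,0,0,0,0,0,10],[0,0,0,0,0,0,10],[0,0,0,0,0,0,10],[0,0,0,0,0,0,10]]
  ]
}}

```text
time_s: 4.25
eef_pos: [0.4835, -0.1716, 0.0183]
eef_rot: [0.001, 0.0, 1.0, -0.0]
wrist_force: [-0.4, 1.7, 5.6]
opening: 0.252
grasp_force: 59.0
```

{"method": "jog_arm", "body": {
  "series": [
    [[0,0,-25,0,0,0,10],[0,0,-40,0,0,0,10],[0,0,-40,0,0,0,10],[-21.8,37.4,0,0,0,0,10],[-21.8,37.4,0,0,0,0,10],[-21.8,37.4,0,0,0,0,10],[-21.8,37.4,0,0,0,0,10],[-21.8,37.4,0,0,0,0,10],[-21.8,37.4,0,0,0,0,10],[0,0,0,0,0,0,10]]
  ]
}}

```text
time_s: 5.25
eef_pos: [0.6155, 0.0574, 0.1224]
eef_rot: [0.001, -0.002, 1.0, 0.001]
wrist_force: [-0.3, -0.8, -1.1]
opening: 0.256
grasp_force: 59.0
```

```bash
python3 - <<'E'
from h import *
goto((.6146,.0527,.070),(0,1))
c=ctrl.camera("wrist"); cv2.imwrite("pics/w3.png",c["frame"]); W=world(c); np.save("w3.npy",W)
o,R,t=tool()
# disc top: tcp z - ~4mm
for lo,hi in[(-.012,.006)]:
    m=(abs(W[...,0]-t[0])<.05)&(abs(W[...,1]-t[1])<.05)&(W[...,2]>t[2]+lo)&(W[...,2]<t[2]+hi)
    m=m.astype(np.uint8); k=max(cv2.findContours(m,0,1)[0],key=cv2.contourArea)[:,0]; E=W[k[:,1],k[:,0]]
    E=E[E[:,0]<t[0]-.005]
    print(len(E),np.median(E[:,2]),circ(E),circ(E,.037),t)
m=(abs(W[...,2]-(.0587))<.004)&(np.hypot(W[...,0]-.614,W[...,1]-.0525)<.042)
E=W[m];print("rim seen",len(E), len(E) and E.min(0))
E
```

```text
shift [ 1.  -4.8 52.4] yaw of tool y 90.21 z [ 0.0014  0.0013 -1.    ] t 5.25
rotvec [0.0013 0.0014 0.0036] shift after rot [ 0.9 -4.7 52.4]
284 0.11807563559422475 (array([0.5936, 0.0579, 0.02  ]), np.float64(0.0082)) (array([0.616 , 0.0577, 0.03  ]), np.float64(0.0131)) [0.61427843 0.05527116 0.12202719]
rim seen 900 [0.57941315 0.01843157 0.0547553 ]
```

View pics/w3.png

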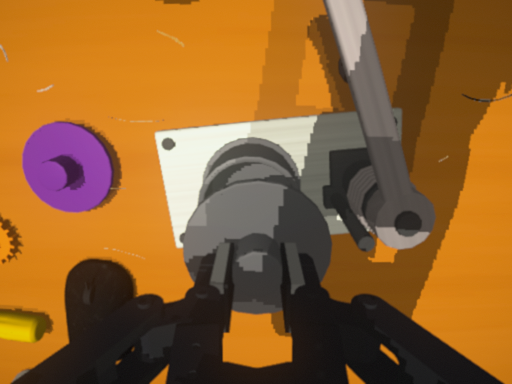

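The picture shows the cover held level, with its disc centred at about (257,245), above the pot at (250,185). The arm is still settling, so I go down 25 mm and measure again at rest.

{"method": "jog_arm", "body": {
  "series": [
    [[0,0,5,0,0,0,10],[0,0,10,0,0,0,10],[0,0,10,0,0,0,10],[0,0,0,0,0,0,10],[0,0,0,0,0,0,10],[0,0,0,0,0,0,10],[0,0,0,0,0,0,10],[0,0,0,0,0,0,10],[0,0,0,0,0,0,10],[0,0,0,0,0,0,10]]
  ]
}}

```text
time_s: 6.3
eef_pos: [0.614, 0.053, 0.0978]
eef_rot: [0.0, 0.0, 1.0, -0.0]
wrist_force: [-1.2, -0.2, -0.9]
opening: 0.253
grasp_force: 59.0
```

```bash
python3 - <<'E'
from h import *
goto((.6146,.0527,.070),(0,1))
c=ctrl.camera("wrist"); W=world(c); np.save("w4.npy",W); cv2.imwrite("pics/w4.png",c["frame"])
o,R,t=tool()
r=np.hypot(W[...,0]-t[0],W[...,1]-t[1])
m=(r<.05)&(W[...,2]>t[2]-.010)&(W[...,2]<t[2]+.004)
k=max(cv2.findContours(m.astype(np.uint8),0,1)[0],key=cv2.contourArea)[:,0]; E=W[k[:,1],k[:,0]]
E=E[(np.hypot(E[:,0]-t[0],E[:,1]-t[1])>.031)&(E[:,0]<t[0]+.01)]
print("disc",len(E),np.median(E[:,2]),circ(E),circ(E,.0365),t)
D=W[m&(r>.015)&(W[...,0]<t[0])]; A=np.c_[D[:,:2],np.ones(len(D))]; print("tilt",np.linalg.lstsq(A,D[:,2],rcond=None)[0][:2])
# rim outer edge, near side
m=(W[...,2]>.052)&(W[...,2]<.063)&(np.hypot(W[...,0]-.6138,W[...,1]-.0527)<.042)&(W[...,0]<.61)
k=max(cv2.findContours(m.astype(np.uint8),0,1)[0],key=cv2.contourArea)[:,0]; E=W[k[:,1],k[:,0]]
E=E[abs(np.hypot(E[:,0]-.6138,E[:,1]-.0527)-.035)<.003]
print("rim",len(E),circ(E,.0345))
E
```

```text
shift [-0.6 -0.3 27.8] yaw of tool y 89.96 z [ 3.e-04 -0.e+00 -1.e+00] t 6.3
rotvec [-0.      0.0003 -0.0007] shift after rot [-0.6 -0.3 27.8]
disc 256 0.09278050134047311 (array([0.6127, 0.0533, 0.0362]), np.float64(0.0007)) (array([0.6131, 0.0533, 0.03  ]), np.float64(0.0008)) [0.61397699 0.05301006 0.09770465]
tilt [ 0.01620917 -0.00046733]
rim 141 (array([0.6142, 0.0529, 0.03  ]), np.float64(0.0006))
```

{"method": "jog_arm", "body": {
  "series": [
    [[-1,-0.5,3,0,0,0,10],[0,0,5,0,0,0,10],[0,0,5,0,0,0,10],[0,0,4,0,0,0,10],[0,0,3,0,0,0,10],[0,0,3,0,0,0,10],[0,0,2,0,0,0,10],[0,0,1,0,0,0,10],[0,0,1,0,0,0,10],[0,0,0,0,0,0,10]]
  ]
}}

```text
time_s: 7.35
eef_pos: [0.6149, 0.0525, 0.0706]
eef_rot: [0.0, 0.0, 1.0, 0.0]
wrist_force: [-0.4, 0.5, -0.7]
opening: 0.248
grasp_force: 59.0
```

{"method": "jog_arm", "body": {
  "series": [
    [[0,0,0.5,0,0,0,10],[0,0,0.5,0,0,0,10],[0,0,0,0,0,0,10],[0,0,0,0,0,0,10],[0,0,0,0,0,0,45],[0,0,0,0,0,0,45],[0,0,0,0,0,0,45],[0,0,0,0,0,0,45],[0,0,0,0,0,0,45],[0,0,0,0,0,0,45]]
  ]
}}

```text
time_s: 8.35
eef_pos: [0.6149, 0.0525, 0.0696]
eef_rot: [0.0, 0.0, 1.0, -0.0]
wrist_force: [-0.5, 0.3, -0.1]
opening: 0.526
grasp_force: 0.0
```

{"method": "jog_arm", "body": {
  "series": [
    [[0,0,-10,0,0,0,45],[0,0,-20,0,0,0,45],[0,0,-35,0,0,0,45],[0,0,-45,0,0,0,45],[0,0,-30,0,0,0,45],[0,0,0,0,0,0,45],[0,0,0,0,0,0,45],[0,0,0,0,0,0,45],[0,0,0,0,0,0,45],[0,0,0,0,0,0,45]]
  ]
}}

```text
time_s: 9.35
eef_pos: [0.6142, 0.0525, 0.2082]
eef_rot: [-0.001, 0.0, 1.0, 0.0]
wrist_force: [-0.3, 0.3, 0.3]
opening: 0.528
grasp_force: 0.0
```

```bash
python3 - <<'E'
from h import *
c=ctrl.camera("wrist"); W=world(c); cv2.imwrite("pics/w5.png",c["frame"])
r=np.hypot(W[...,0]-.614,W[...,1]-.0527)
m=(r<.045)&(W[...,2]>.052)&(W[...,2]<.075)
k=max(cv2.findContours(m.astype(np.uint8),0,1)[0],key=cv2.contourArea)[:,0]; E=W[k[:,1],k[:,0]]
E=E[E[:,2]>.060]; print("disc",len(E),circ(E),circ(E,.0365))
D=W[m&(r>.018)&(r<.034)&(W[...,2]>.06)]; A=np.c_[D[:,:2]-[.614,.0527],np.ones(len(D))]; print("plane",np.linalg.lstsq(A,D[:,2],rcond=None)[0])
P=W[(np.hypot(W[...,0]-.475,W[...,1]-.086)<.03)&(W[...,2]>.13)&(W[...,2]<.155)]; print("post",len(P), len(P) and P.mean(0))
goto((.4748,.086,.106),(-.369,.930))
E
```

```text
disc 230 (array([0.6138, 0.0523, 0.0363]), np.float64(0.0003)) (array([0.6139, 0.0523, 0.03  ]), np.float64(0.0004))
plane [ 0.00028333 -0.000855    0.065419  ]
post 0 0
shift [139.4  33.4 102.7] yaw of tool y 89.95 z [-2.1e-03  2.0e-04 -1.0e+00] t 9.4
rotvec [ 0.0006 -0.002  -0.3786] shift after rot [117.4  82.6 102.4]
```

View pics/w5.png

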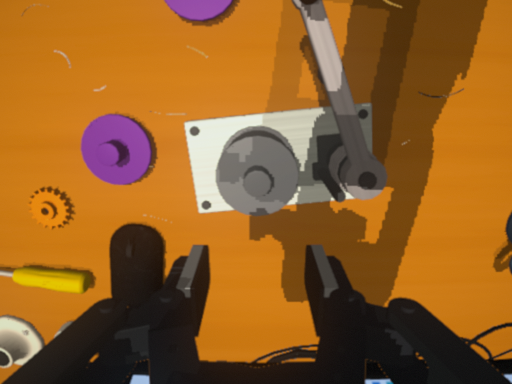

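The cover sits level at (258,175), 0.5 mm off the pot's centre, and the arm's far end is at (310,0). Next I go above the post and align the jaws with its tangent.

{"method": "jog_arm", "body": {
  "series": [
    [[34.9,8.3,0,0,0,0,60],[34.9,8.3,0,0,0,0,60],[34.9,8.3,0,0,0,0,60],[34.9,8.3,0,0,0,0,60],[0,0,10,0,0,-0.126,60],[0,0,10,0,0,-0.126,60],[0,0,10,0,0,-0.126,60],[0,0,0,0,0,0,60],[0,0,0,0,0,0,60],[0,0,0,0,0,0,60]]
  ]
}}

```text
time_s: 10.4
eef_pos: [0.4757, 0.0857, 0.18]
eef_rot: [0.0, -0.186, 0.982, -0.0]
wrist_force: [0.7, -0.4, 0.2]
opening: 0.703
grasp_force: 0.0
```

```bash
python3 - <<'E'
from h import *
goto((.4748,.086,.106),(-.369,.930))
c=ctrl.camera("wrist"); W=world(c); cv2.imwrite("pics/w6.png",c["frame"])
P=W[(np.hypot(W[...,0]-.475,W[...,1]-.086)<.03)&(W[...,2]>.136)&(W[...,2]<.15)]; print("post",len(P), P.mean(0))
E
```

```text
shift [ 0.8  0.6 74. ] yaw of tool y 111.47 z [ 5.e-04 -1.e-04 -1.e+00] t 10.4
rotvec [-0.0003  0.0005 -0.003 ] shift after rot [ 0.8  0.6 74. ]
post 601 [0.47395103 0.08618268 0.14256188]
```

View pics/w6.png

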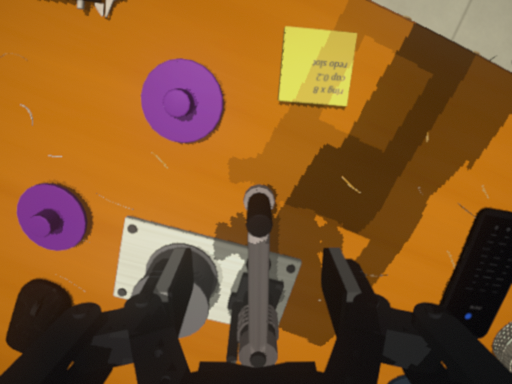

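The post at (259,212) is centred between the fingers, and the arm runs along the tool's x axis. I'll descend and grip it.

{"method": "jog_arm", "body": {
  "series": [
    [[0.4,0.3,15,0,0,0,60],[0.4,0.3,20,0,0,0,60],[0,0,20,0,0,0,60],[0,0,12,0,0,0,60],[0,0,6,0,0,0,60],[0,0,0,0,0,0,0],[0,0,0,0,0,0,0],[0,0,0,0,0,0,0],[0,0,0,0,0,0,0],[0,0,0,0,0,0,0]]
  ]
}}

```text
time_s: 11.45
eef_pos: [0.4751, 0.0862, 0.1076]
eef_rot: [0.001, -0.187, 0.982, -0.0]
wrist_force: [-1.6, 1.8, 6.5]
opening: 0.169
grasp_force: 58.4
```

{"method": "jog_arm", "body": {
  "series": [
    [[-0.1,-4.2,0,0,0,-0.03,0],[-0.3,-8.4,0,0,0,-0.06,0],[-0.3,-9.1,0,0,0,-0.065,0],[-0.3,-9.1,0,0,0,-0.065,0],[-0.3,-9.1,0,0,0,-0.065,0],[-0.3,-9.1,0,0,0,-0.065,0],[-0.3,-9.1,0,0,0,-0.065,0],[-0.3,-9.1,0,0,0,-0.065,0],[-0.3,-8.4,0,0,0,-0.06,0],[-0.1,-4.2,0,0,0,-0.03,0]]
  ]
}}

```text
time_s: 12.45
eef_pos: [0.5236, 0.0237, 0.1076]
eef_rot: [0.0, -0.457, 0.89, -0.0]
wrist_force: [-3.2, 1.3, 7.4]
opening: 0.17
grasp_force: 58.8
```

```bash
python3 - <<'E'
from h import *
o,R,t=tool(); d=t[:2]-[.6048,.1372]; print(np.hypot(*d),np.arctan2(d[1],d[0])-.107+2.871,"tool x",np.arctan2(R[1,0],R[0,0])-.107+2.871,t,R[:,2],o["wrist_force"],o["grasp_force"],o["q"].round(2))
E
```

```text
0.13955694013635284 0.5723440753386777 tool x 0.5714657020246969 [0.52361491 0.02368736 0.10755643] [ 6.57842964e-04 -4.70665676e-05 -9.99999783e-01] [-3.20151898  1.30981918  7.4088001 ] 58.755778670310974 [-0.18  0.22  1.84  0.    1.09 -2.7 ]
```

```bash
python3 - <<'E'
from h import *
# joint angles to visit, tool yaw lag; row shifts in tool axes
o,R,t=tool(); piv=np.array([.6048,.1372])
k=np.r_[.572,.572+np.cumsum([.02]+[.04]*17+[.02,.02])]; turn=.0125
p=lambda k: piv+.1396*np.array([np.cos(k-2.871+.107),np.sin(k-2.871+.107)])
x=np.arctan2(R[1,0],R[0,0])
for i in range(len(k)-1):
    d=(p(k[i+1])-p(k[i]))*1000; ex=np.array([np.cos(x),np.sin(x)]); ey=np.array([-np.sin(x),np.cos(x)])*-1*-1
    ey=np.array([np.sin(x),-np.cos(x)])
    print(k[i+1].round(3),(d@ex).round(1),(d@ey).round(1)); x+=turn
print(p(1.30))
E
```

```text
0.592 -0.0 -2.8
0.632 -0.2 -5.6
0.672 -0.3 -5.6
0.712 -0.5 -5.6
0.752 -0.6 -5.5
0.792 -0.8 -5.5
0.832 -0.9 -5.5
0.872 -1.1 -5.5
0.912 -1.2 -5.4
0.952 -1.4 -5.4
0.992 -1.5 -5.4
1.032 -1.7 -5.3
1.072 -1.8 -5.3
1.112 -2.0 -5.2
1.152 -2.1 -5.2
1.192 -2.2 -5.1
1.232 -2.4 -5.1
1.272 -2.5 -5.0
1.292 -1.3 -2.5
1.312 -1.3 -2.5
[ 0.61968044 -0.00160466]
```

{"method": "jog_arm", "body": {
  "series": [
    [[0,-2.8,0,0,0,-0.0125,0],[-0.2,-5.6,0,0,0,-0.0125,0],[-0.3,-5.6,0,0,0,-0.0125,0],[-0.5,-5.6,0,0,0,-0.0125,0],[-0.6,-5.5,0,0,0,-0.0125,0],[-0.8,-5.5,0,0,0,-0.0125,0],[-0.9,-5.5,0,0,0,-0.0125,0],[-1.1,-5.5,0,0,0,-0.0125,0],[-1.2,-5.4,0,0,0,-0.0125,0],[-1.4,-5.4,0,0,0,-0.0125,0]]
  ]
}}

```text
time_s: 13.45
eef_pos: [0.5705, 0.0012, 0.1074]
eef_rot: [-0.001, -0.511, 0.859, -0.0]
wrist_force: [-7.8, -1.4, 8.7]
opening: 0.171
grasp_force: 59.1
```

```bash
cat > st.py <<'E'
from h import *
o,R,t=tool(); d=t[:2]-[.6048,.1372]; print(np.hypot(*d),np.arctan2(d[1],d[0])-.107+2.871,"tool x",np.arctan2(R[1,0],R[0,0])-.107+2.871,t,R[:,2].round(4),o["wrist_force"],o["torque"],o["opening"],o["grasp_force"],o["q"].round(2),o["time_s"])
E
python3 st.py
```

```text
0.14023643429635824 0.9462477479760956 tool x 0.6954371001555817 [0.57051873 0.00121819 0.10740368] [-0.0012 -0.0013 -1.    ] [-7.81138897 -1.39332718  8.708939  ] [-0.29814683  1.00160697  0.2444545 ] 0.17108788083494275 59.13578510284424 [-0.2   0.31  1.72 -0.    1.11 -2.85] 13.45
```

{"method": "jog_arm", "body": {
  "series": [
    [[-1.5,-5.4,0,0,0,-0.0125,0],[-1.7,-5.3,0,0,0,-0.0125,0],[-1.8,-5.3,0,0,0,-0.0125,0],[-2,-5.2,0,0,0,-0.0125,0],[-2.1,-5.2,0,0,0,-0.0125,0],[-2.2,-5.1,0,0,0,-0.0125,0],[-2.4,-5.1,0,0,0,-0.0125,0],[-2.5,-5,0,0,0,-0.0125,0],[-1.3,-2.5,0,0,0,0,0],[-0.6,-1.2,0,0,0,0,0]]
  ]
}}

```text
time_s: 14.45
eef_pos: [0.6187, -0.0029, 0.1073]
eef_rot: [-0.002, -0.553, 0.833, -0.0]
wrist_force: [-7.1, -4.7, 8.5]
opening: 0.164
grasp_force: 59.4
```

{"method": "jog_arm", "body": {
  "series": [
    [[0,0,0,0,0,0,0],[0,0,0,0,0,0,0],[0,0,0,0,0,0,0],[0,0,0,0,0,0,0],[0,0,0,0,0,0,0],[0,0,0,0,0,0,0],[0,0,0,0,0,0,0],[0,0,0,0,0,0,0],[0,0,0,0,0,0,0],[0,0,0,0,0,0,0]]
  ]
}}

```text
time_s: 15.45
eef_pos: [0.6185, -0.0029, 0.1073]
eef_rot: [-0.002, -0.553, 0.833, -0.0]
wrist_force: [-6.4, -4.8, 6.6]
opening: 0.167
grasp_force: 59.3
```

```bash
python3 st.py; python3 - <<'E'
from h import *
c=ctrl.camera("wrist"); W=world(c); cv2.imwrite("pics/w7.png",c["frame"])
c=ctrl.camera("side"); cv2.imwrite("pics/s7.png",cv2.resize(c["frame"][130:260,180:350],None,fx=4,fy=4))
# cover disc and bar
r=np.hypot(W[...,0]-.614,W[...,1]-.0527)
D=W[(r>.016)&(r<.034)&(W[...,2]>.055)&(W[...,2]<.075)]; A=np.c_[D[:,:2]-[.614,.0527],np.ones(len(D))]; print(len(D),"plane",np.linalg.lstsq(A,D[:,2],rcond=None)[0])
E=W[(r>.03)&(r<.05)&(W[...,2]>.06)&(W[...,2]<.07)]; print("max r",np.hypot(E[:,0]-.614,E[:,1]-.0527).max() if len(E) else None, cv2.minEnclosingCircle(E[:,:2].astype(np.float32)))
S=W[(abs(W[...,0]-.612)<.03)&(W[...,1]>.02)&(W[...,1]<.115)&(W[...,2]>.095)&(W[...,2]<.106)]
x,y,x0,y0=cv2.fitLine(S[:,:2].astype(np.float32),cv2.DIST_HUBER,0,.01,.01).ravel(); a=np.arctan2(-abs(y),x*np.sign(-y)); print(len(S),"keeper",a-.107+2.871)
E
```

```text
0.14076369068434064 1.2910229154953237 tool x 0.7950701877634709 [ 0.61854745 -0.00289077  0.10732379] [-0.002  -0.0025 -1.    ] [-6.43523193 -4.78449192  6.56700773] [-0.72425879  1.03342443  0.21512568] 0.1670054140374189 59.34374213218689 [-0.19  0.41  1.59 -0.    1.15 -2.94] 15.45
1781 plane [ 0.00180121 -0.00010572  0.0653996 ]
max r 0.03745825350907085 ((0.6140360236167908, 0.05233767256140709), 0.037210796028375626)
68 keeper 1.3508217
```

View pics/w7.png

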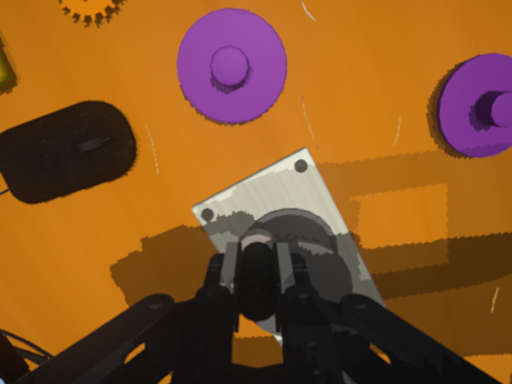

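The post at (257,275) is between the pads, over the cover, which is still level and centred. The estimated angle is 1.29 rad. I'll push 2 mm further to feel for the stop.

{"method": "jog_arm", "body": {
  "series": [
    [[-0.3,-0.6,0,0,0,0,0],[-0.3,-0.6,0,0,0,0,0],[-0.3,-0.6,0,0,0,0,0],[0,0,0,0,0,0,0],[0,0,0,0,0,0,0],[0,0,0,0,0,0,0],[0,0,0,0,0,0,0],[0,0,0,0,0,0,0],[0,0,0,0,0,0,0],[0,0,0,0,0,0,0]]
  ]
}}

```text
time_s: 16.55
eef_pos: [0.6196, -0.0028, 0.1072]
eef_rot: [-0.003, -0.553, 0.833, 0.0]
wrist_force: [-10.3, -4.9, 9.4]
opening: 0.171
grasp_force: 59.7
```

```bash
python3 st.py
```

```text
0.14075696954364067 1.2982280740147016 tool x 0.7954496800160493 [ 0.61955576 -0.0027814   0.10724816] [-0.0043 -0.0026 -1.    ] [-10.28596918  -4.94512983   9.44694721] [-0.79694809  1.60549482  0.37034004] 0.1707134835883238 59.73058998584747 [-0.19  0.41  1.58 -0.    1.15 -2.94] 16.55
```

The tool moved only 1 mm of the 2 mm commanded while the force rose from 6 to 10 N, so the arm is on its stop at 1.30 rad. I'm handing in.

```bash
python3 -c "
from bench import ctrl
print(ctrl.hand_in())"
```

```text
the job is handed in; nothing more can be done
None
```

The job is handed in after about 17 s of robot time, with no verdict returned: the larger cover sits level on the pot, released and about 0.5 mm off centre, and the gripper is holding the keeper arm at its stop (about 1.30 rad); I never went near the other items.

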